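Put away the clamps that are still ratcheted shut

ROBOT

A 6-joint arm with a two-finger parallel gripper is mounted at the origin on the work surface. World frame = base frame: x ahead of the robot, y to its left, z up, the work surface at z = 0. Lengths are in m, angles in rad, forces in N, time in s.
With the tool pointing down it reaches from about 0.35 to 1 m from the base axis. Payload 7.1 kg.
Tool frame: the origin (TCP) lies between the finger pads; the fingertips stand 22 mm ahead of it and the grasp point (between the pads) lies 3 mm ahead of it; z points along the fingers, y is the line along which they close (so a half turn about z gives the same grasp; the last joint's range is limited). The gripper opens to 85 mm and grips with 20 to 120 N. Pads are 22 mm wide; open, the fingers measure 114 mm over their backs; the gripper's body (76 mm by 85 mm) begins 54 mm behind the grasp point. The pads swing forward as they close: fully open they stand 13 mm farther back than shut.
Start: joints at [1.123, 0.423, 1.63, -0, 1.089, -0.019], TCP at [0.26, 0.568, 0.222] pointing down, gripper open.
Joint ranges: [-3, 3], [-0.9, 2.11], [0.09, 2.58], [-1.31, 4.45], [0.11, 2.69], [-2.54, 2.54]. Speed limits (rad/s): [2.39, 2.39, 3.01, 3.14, 3.14, 3.14].

INTERFACE

Orientations are given as a rotation vector (axis times angle).
In Python, from rig import manip gives the robot as it stands. The module is installed in compiled form; this text tells all that it offers. Calls block until the motion is done:
- manip.move_to(position, orientation): joint-space move of the TCP to a pose.
- manip.servo_line(position, orientation=None, rate=0.15): straight line of the TCP; orientation=None keeps the orientation; rate is the mean speed in m/s.
- manip.set_joints(angles): joint-space move.
- manip.command_gripper(opening, f_grip=None): finger opening in m; f_grip is the grip in N (None keeps the last); returns when the fingers have stopped.
- manip.hold(seconds).
- manip.solve_ik(position, orientation): joint angles nearest the present ones, or None.
- manip.camera(name): name is "scene" or "top" or "wrist"; returns a dict with "image" (420x560x3 uint8, red, green, blue), "fx", "fy", "cx", "cy" (pixels), "cam_to_world" (4x4, takes a point from camera to world coordinates); the wrist camera has in their place "mount" (4x4, takes a point from camera to tool coordinates, whose origin is the TCP and whose axes are the flange's). Camera axes: x right, y down, z forward; pixel columns grow to the right and rows downward; lengths in m; the calibration is good to about 2 mm. A picture is of the moment at which its call begins: read the wrist's pose just before it. There is no depth.
A pose or a line that the arm cannot do raises manip.IKError and nothing moves.
- manip.sign_off(): hands the job in; it is judged then, once.
Readings, each from a call of its own:
- manip.get_time(): time.
- manip.get_joint_positions(): joint angles.
- manip.get_joint_vel(): joint speeds.
- manip.get_tau(): joint torques, N m.
- manip.get_position(): TCP position.
- manip.get_ee_rot(): TCP orientation.
- manip.get_contact_force(): force on the tool from outside, world axes, zero at the start.
- manip.get_torque(): the same for the moment, N m.
- manip.get_width(): finger opening in m.
- manip.get_grip_force(): force on a finger pad.
Only numpy, scipy, OpenCV 4.12 (cv2) and the standard library are available. Lean on these libraries where they do the work, as an engineer would, in place of code of your own. Each camera call takes 0.05 s, during which the arm holds its last target. There are 200 camera calls.

TASK

Three book-mending clamps with orange lock housings lie on the library counter. Lay the two whose jaws are ratcheted shut into the blue tray, flat on its floor beside each other and still shut; leave the one with its jaws open where it lies, still open.

Things in the scene. Friction and masses are not known exactly. Their poses are not given: they have to be found in the camera images.
- clamp_1: ratchet clamp like scissors, 100 g, lying flat. Origin: underside, below the pivot; +x along the jaws (reach 64 mm), -x along the handles (90 mm), z up. Two black arms, 12 mm high, orange tips. Shut, 22 mm wide at the jaws, 37 mm at the handles. On the pivot an orange lock housing 34 (x) by 24 (y) mm, from 12 to 33 mm up: pinch it across y from above.
- clamp_2: a clamp built just like clamp_1, same origin and axes. Fingertips about 15 mm above its underside clear the arms and hold the housing well.
- clamp_3: a clamp built just like clamp_1, same origin and axes. Only the jaws tell the three apart.
- jaw_1 (a joint): jaw angle of clamp_1 in rad: 0 is ratcheted shut (jaws touch, handles together); 0.42 to 0.52 is open (jaws spread in a V, handles apart). Friction of about 0.12 N m holds it where it is.
- jaw_2 (a joint): jaw angle of clamp_2 in rad: 0 is ratcheted shut (jaws touch, handles together); 0.42 to 0.52 is open (jaws spread in a V, handles apart). Friction of about 0.12 N m holds it where it is.
- jaw_3 (a joint): jaw angle of clamp_3 in rad: 0 is ratcheted shut (jaws touch, handles together); 0.42 to 0.52 is open (jaws spread in a V, handles apart). Friction of about 0.12 N m holds it where it is.
- tray_in (a point): centre of the floor of the blue open tray fixed to the counter. Inside 220 (point x) by 200 mm (point y), floor about 5 mm above the counter, walls 5 mm thick, rim 28 mm above the counter. Two clamps fit side by side along x, each 48 mm from the centre in y.
Things that resemble listed ones, but are neither listed nor needed, are in the scene too. What is shaped like the clamp_2 but green is not meant.

How it is judged:
By the outcome, as a careful person would: the job done as asked, in the order asked, and still so for the second after the job is handed in, with the robot touching nothing.
It also fails if it takes over 61 s, if anything falls off the work surface, if the arm or the gripper's body presses on something with over 40 N, if the wrist force passes 120 N, or if a joint passes its speed limit or range.

## Working session

There is one attempt and no reset: what is moved stays moved. The work goes in short steps, each a Python script; the robot and the scene stay as the last script left them, time stands still between calls to the robot, and variables do not carry over. Pictures are saved under pics/ and viewed, at most 10 in all, crops included, and the job is handed in when it is done.

```bash
mkdir -p pics; python3 - <<'E'
from rig import manip
import cv2,numpy as np,pickle
d={n:manip.camera(n) for n in("scene","top")}
pickle.dump(d,open("c.pkl","wb"))
for n in d:
    cv2.imwrite(f"pics/{n}.png",d[n]["image"][:,:,::-1])
    print(n,d[n]["fx"],d[n]["cx"],d[n]["cam_to_world"].round(3).tolist())
print(manip.get_time(),manip.get_ee_rot())
E
```

```text
scene 381.2301993061132 275.28007045622763 [[0.337, 0.517, -0.787, 1.39], [0.941, -0.17, 0.292, -0.18], [0.017, -0.839, -0.544, 0.682], [0.0, 0.0, 0.0, 1.0]]
top 393.1094237304004 278.3595527113961 [[-0.023, -0.98, 0.2, 0.271], [-1.0, 0.022, -0.003, 0.138], [-0.002, -0.2, -0.98, 0.972], [0.0, 0.0, 0.0, 1.0]]
0.1 [-6.68371228e-01 -3.06931672e+00  2.14774128e-03]
```

View pics/top.png

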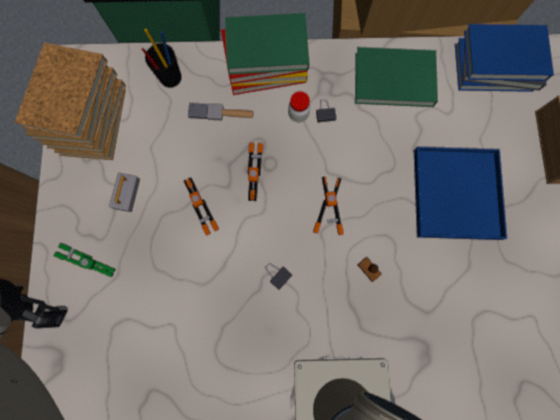

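View pics/scene.png

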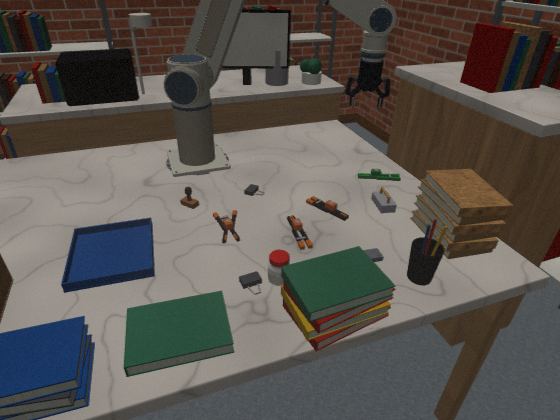

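The top view shows three clamps with orange housings: A at about (197,200), B at (254,172) and C at (331,199). The green lookalike is at (85,261), and the tray is at (459,193). C looks open, with its jaws in a V. A and B look shut, so I'll enlarge to confirm and measure.

```bash
cat > h.py <<'E'
import numpy as np,cv2
def ray(c,u,v,z):
    T=c["cam_to_world"];d=T[:3,:3]@np.array([(u-c["cx"])/c["fx"],(v-c["cy"])/c["fy"],1]);o=T[:3,3]
    return o+d*(z-o[2])/d[2]
E
python3 - <<'E'
from h import *
import pickle
d=pickle.load(open("c.pkl","rb"))
for n in("top","scene"):
    c=d[n];im=c["image"];hsv=cv2.cvtColor(im,cv2.COLOR_RGB2HSV)
    m=cv2.inRange(hsv,(5,150,110),(17,255,255))
    k,_,s,ce=cv2.connectedComponentsWithStats(m)
    print(n)
    for i in range(1,k):
        if s[i,4]>8: print(ce[i].round(1),s[i],ray(c,*ce[i],.033)[:2].round(3),ray(c,*ce[i],.012)[:2].round(3))
c=d["top"];m=cv2.inRange(cv2.cvtColor(c["image"],cv2.COLOR_RGB2HSV),(105,120,40),(130,255,255));m[:130]=0
cn=max(cv2.findContours(m,0,2)[0],key=cv2.contourArea)
h=cv2.approxPolyDP(cv2.convexHull(cn),6,True)[:,0]
for p in h: print(p,ray(c,*p,.028).round(3))
a=cv2.resize(c["image"][135:245,170:360],None,fx=4.2,fy=4.2,interpolation=2)
cv2.imwrite("pics/crop.png",a[:,:,::-1])
E
```

```text
top
[55.4 47.7] [52 47  7  3  9] [0.917 0.72 ] [0.932 0.733]
[45.1 56.6] [40 50 10 14 31] [0.892 0.745] [0.906 0.758]
[57.9 53.9] [55 51  7  7 15] [0.899 0.712] [0.913 0.725]
[93.9 58.6] [91 56  7  6  9] [0.883 0.615] [0.896 0.626]
[81.5 63.9] [79 60  7  8 17] [0.868 0.647] [0.881 0.658]
[39.5 67.7] [36 63 10 10 27] [0.86  0.757] [0.873 0.77 ]
[77.1 66.2] [76 63  3  7  9] [0.861 0.658] [0.875 0.669]
[60.8 65.9] [56 64 10  4 14] [0.863 0.701] [0.876 0.713]
[92.3 69.2] [88 65  8 11 21] [0.852 0.617] [0.865 0.628]
[67.9 69.6] [65 66  8  8 18] [0.852 0.681] [0.865 0.693]
[79.5 71.5] [76 70  7  4 12] [0.846 0.65 ] [0.859 0.662]
[47.7 75.9] [45 74  7  6 13] [0.835 0.733] [0.848 0.746]
[70.6 77.3] [67 75  8  5 11] [0.83  0.672] [0.842 0.684]
[68.7 82.3] [66 80  6  6 10] [0.815 0.676] [0.828 0.688]
[89.  81.8] [85 80  8  5 13] [0.816 0.623] [0.828 0.634]
[235.7  82.8] [231  82  10   3  11] [0.804 0.239] [0.816 0.242]
[297.8  82.2] [294  82  10   2  12] [0.802 0.077] [0.814 0.076]
[44.1 89.2] [39 84 11 10 28] [0.797 0.738] [0.809 0.752]
[55.3 85.8] [54 84  4  5 10] [0.806 0.71 ] [0.818 0.723]
[... 1415 characters left out ...]
8] [311 197   7   3  12] [0.453 0.301] [0.423 0.317]
[309.8 200.2] [307 199   7   4  16] [0.462 0.282] [0.432 0.297]
[330.6 203.2] [326 200  10   6  19] [0.499 0.337] [0.47  0.354]
[233.8 212.4] [232 211   4   4  12] [0.453 0.034] [0.423 0.041]
[215.1 214.3] [213 213   5   4  15] [ 0.445 -0.021] [ 0.415 -0.016]
[295.2 221. ] [290 216  12  10  39] [0.554 0.194] [0.527 0.206]
[227.  221.7] [223 219  10   6  23] [0.494 0.003] [0.465 0.009]
[300.7 243.5] [298 241   6   6  24] [0.655 0.168] [0.632 0.179]
[308.3 242.2] [306 240   6   6  23] [0.657 0.19 ] [0.633 0.202]
[418 147] [ 0.618 -0.221  0.028]
[498 150] [ 0.605 -0.423  0.028]
[504 238] [ 0.382 -0.407  0.028]
[419 236] [ 0.391 -0.203  0.028]
```

View pics/crop.png

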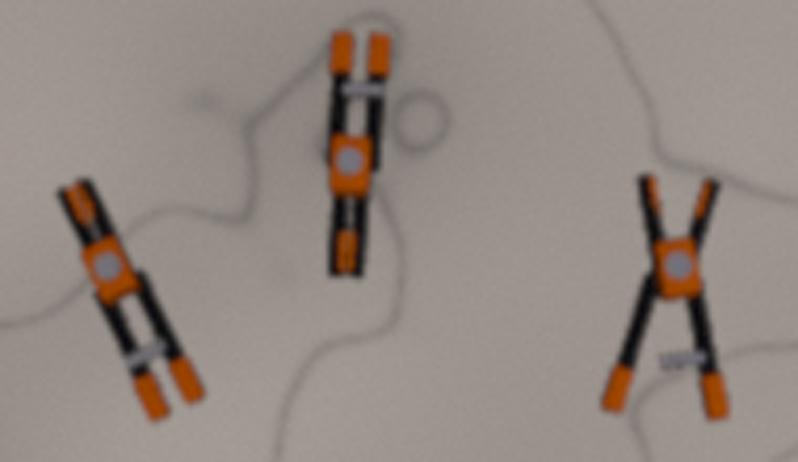

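The crop confirms it. A at (110,268) and B at (350,165) have touching jaws and parallel handles, so both are shut. C at (678,268) has a V of jaws and stays where it is. The housing positions agree between the two views to about 5 mm at z=33 mm, and the handle-tip distances match the given sizes. I'll grasp A first.

```bash
cat >> h.py <<'E'
from rig import manip
from scipy.spatial.transform import Rotation as R
def ori(deg): return (R.from_euler('z',deg,degrees=True)*R.from_euler('x',180,degrees=True)).as_rotvec()
def stat(t): print(t,"t",round(manip.get_time(),2),"p",manip.get_position().round(4),"w",round(manip.get_width(),4),"g",round(manip.get_grip_force(),1),"F",manip.get_contact_force().round(1))
def grasp(x,y,deg,z=.039):
    o=ori(deg); manip.move_to([x,y,.12],o); manip.command_gripper(.06)
    manip.servo_line([x,y,z],rate=.1); stat("down")
    manip.command_gripper(.0,50); stat("closed")
E
python3 - <<'E'
from h import *
import pickle
grasp(.496,.338,25)
manip.servo_line([.496,.338,.16],rate=.15); stat("up")
print(manip.get_joint_positions().round(2))
im=np.hstack([cv2.resize(manip.camera(n)["image"],(400,300)) for n in("wrist","scene")])
cv2.imwrite("pics/g1.png",im[:,:,::-1])
c=pickle.load(open("c.pkl","rb"))["scene"]
m=cv2.inRange(cv2.cvtColor(c["image"],cv2.COLOR_RGB2HSV),(105,120,40),(130,255,255));m[300:]=0;m[:205]=0;m[:,190:]=0
cn=max(cv2.findContours(m,0,2)[0],key=cv2.contourArea)
for p in cv2.approxPolyDP(cv2.convexHull(cn),5,True)[:,0]: print(p,ray(c,*p,.028)[:2].round(3),ray(c,*p,0)[:2].round(3))
E
```

```text
down t 2.96 p [0.4964 0.3383 0.0394] w 0.0602 g 0.0 F [ 0.5 -0.8 -0.5]
closed t 3.56 p [0.496  0.338  0.0391] w -0.0001 g 0.0 F [ 0.  -0.1  0. ]
up t 4.52 p [0.4954 0.3376 0.1592] w -0.0003 g 0.0 F [-0.   0.6  0.2]
[0.58 0.46 1.73 0.   0.95 1.71]
[150 220] [ 0.408 -0.207] [ 0.365 -0.209]
[153 275] [ 0.648 -0.219] [ 0.616 -0.22 ]
[ 64 291] [ 0.637 -0.416] [ 0.605 -0.426]
[ 75 229] [ 0.387 -0.41 ] [ 0.344 -0.42 ]
```

View pics/g1.png

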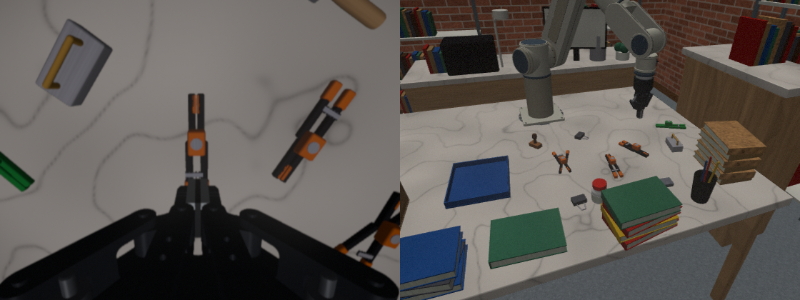

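The fingers closed on nothing (width 0). In the picture A lies undisturbed at (196,143) in the left panel and is still shut. I'll compute where it really is, and where the fingertips are, from the wrist view.

```bash
cat >> h.py <<'E'
def wrist():
    T=np.eye(4);T[:3,3]=manip.get_position();T[:3,:3]=R.from_rotvec(manip.get_ee_rot()).as_matrix()
    c=manip.camera("wrist");c["cam_to_world"]=T@c["mount"];return c
def orange(c,amin=60):
    m=cv2.inRange(cv2.cvtColor(c["image"],cv2.COLOR_RGB2HSV),(5,150,90),(17,255,255))
    k,_,s,ce=cv2.connectedComponentsWithStats(m)
    for i in range(1,k):
        if s[i,4]>amin: print(ce[i].round(0),s[i,2:],"z33",ray(c,*ce[i],.033)[:2].round(4),"z12",ray(c,*ce[i],.012)[:2].round(4))
E
python3 - <<'E'
from h import *
c=wrist(); print(c["mount"].round(3).tolist(),c["fx"]); orange(c)
cv2.imwrite("pics/w2.png",c["image"][:,:,::-1])
T=c["cam_to_world"]; t=R.from_rotvec(manip.get_ee_rot()).as_matrix()
for n in(0,.003,.022):
    p=np.linalg.inv(T)@np.r_[manip.get_position()+n*t[:,2],1]; print(n,c["cx"]+c["fx"]*p[0]/p[2],c["cy"]+c["fy"]*p[1]/p[2])
print("scene");orange(manip.camera("scene"),11)
E
```

```text
[[0.001, -0.961, -0.276, 0.07], [1.0, 0.001, -0.0, 0.001], [0.0, -0.276, 0.961, -0.152], [0.0, 0.0, 0.0, 1.0]] 304.0594073882202
[466. 127.] [ 25  29 330] z33 [0.6276 0.2138] z12 [0.6328 0.2022]
[485. 139.] [ 25  28 319] z33 [0.626  0.1923] z12 [0.6311 0.1792]
[277. 145.] [  4  26 100] z33 [0.5431 0.3574] z12 [0.5419 0.3568]
[274. 201.] [ 24  33 525] z33 [0.4958 0.3384] z12 [0.491  0.3363]
[437. 206.] [ 37  37 484] z33 [0.5561 0.1976] z12 [0.5559 0.1848]
[401. 242.] [15 19 81] z33 [0.5101 0.2087] z12 [0.5064 0.1968]
[549. 334.] [ 23  26 230] z33 [0.4862 0.0083] z12 [ 0.4806 -0.0187]
0 274.0266173177984 257.86553737231736
0.003 274.07135847797764 255.57964039669193
0.022 274.3225895632884 242.74384499502318
scene
[314. 198.] [ 7  4 15] z33 [0.4543 0.3006] z12 [0.424  0.3161]
[310. 200.] [ 7  4 18] z33 [0.4637 0.2809] z12 [0.4337 0.2959]
[331. 204.] [10  7 25] z33 [0.501  0.3358] z12 [0.4722 0.3525]
[234. 213.] [ 4  4 13] z33 [0.454 0.034] z12 [0.4237 0.0409]
[215. 215.] [ 5  5 18] z33 [ 0.4467 -0.0222] z12 [ 0.4162 -0.0171]
[295. 221.] [12 10 48] z33 [0.5545 0.1924] z12 [0.5274 0.2044]
[227. 222.] [10  8 34] z33 [0.4939 0.0035] z12 [0.4649 0.0095]
[300. 244.] [ 6  6 29] z33 [0.6555 0.1674] z12 [0.6317 0.1786]
[308. 243.] [ 6  6 28] z33 [0.6586 0.1895] z12 [0.6349 0.2014]
```

View pics/w2.png

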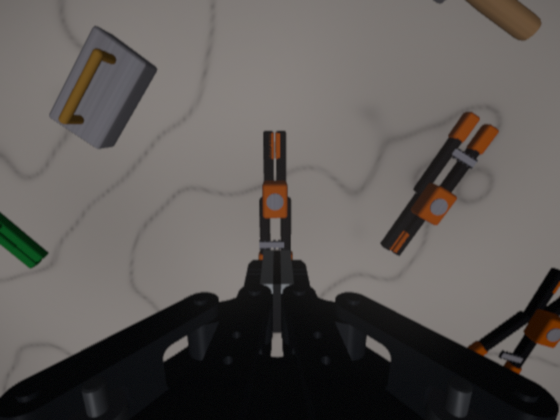

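The wrist view puts A's housing at (274,201), which gives (0.496, 0.338), so x and y were right. The fingertips show at about row 250, farther back than 22 mm ahead of the TCP would put them, so the fingers probably closed above the housing. I'll probe the bare counter gently with the fingers shut to find the true tip offset.

```bash
python3 - <<'E'
from h import *
x,y=.42,.18
manip.move_to([x,y,.07],ori(25)); manip.servo_line([x,y,.045],rate=.1); manip.hold(.1)
f0=manip.get_contact_force()[2]
z=.045
while z>.002:
    z-=.002; manip.servo_line([x,y,z],rate=.04)
    f=manip.get_contact_force()[2]-f0
    if abs(f)>4: break
stat("probe"); print(z,f0,f)
manip.servo_line([x,y,.09],rate=.15); stat("up")
E
```

```text
probe t 11.53 p [0.4199 0.18   0.0009] w 0.0002 g 0.0 F [ 0.2 -0.2  0.1]
0.0009999999999999731 0.5131732528146935 -0.409345165202373
up t 12.27 p [0.4197 0.1799 0.0897] w 0.0001 g 0.0 F [ 0.5 -0.6 -0.4]
```

There's no contact even at TCP z=1 mm, so the tips really sit behind where the text puts them. I'll keep probing, guarded.

```bash
python3 - <<'E'
from h import *
x,y=.42,.18
manip.servo_line([x,y,.003],rate=.15); manip.hold(.1)
f0=manip.get_contact_force()[2]
z=.003
try:
  while z>-.035:
    z-=.002; manip.servo_line([x,y,z],rate=.04)
    f=manip.get_contact_force()[2]-f0
    if abs(f)>4: break
except manip.IKError as e: print(e)
stat("probe"); print(z,f0,f)
c=wrist(); cv2.imwrite("pics/w3.png",np.hstack([c["image"],manip.camera("scene")["image"][120:260,200:340].repeat(3,0).repeat(3,1)[:,:240]])[:,:,::-1] if 0 else c["image"][:,:,::-1])
manip.servo_line([x,y,.09],rate=.2); stat("up")
E
```

```text
probe t 14.85 p [ 0.4202  0.1801 -0.0092] w -0.0002 g 16.5 F [-5.6 -2.3 33.1]
-0.011000000000000001 -0.15978133949041728 33.24589168571112
up t 15.56 p [0.4196 0.1798 0.0894] w -0.0002 g 0.0 F [-1.3  0.8  0.4]
```

The tips met the counter at TCP z ≈ -8 mm, so shut they stand about 8 mm behind the TCP instead of 22 mm ahead. I'll use the measured value: TCP z = 7 mm puts the tips at about 15 mm.

```bash
python3 - <<'E'
from h import *
manip.command_gripper(.06)
grasp(.496,.338,25,.007)
if manip.get_width()>.015:
    manip.servo_line([.496,.338,.16],rate=.2)
stat("up")
im=manip.camera("wrist")["image"]
cv2.imwrite("pics/g2.png",im[:,:,::-1])
E
```

```text
down t 18.4 p [0.4965 0.3383 0.0077] w 0.0601 g 0.0 F [-0.1 -0.4  0.8]
closed t 18.82 p [0.4964 0.3383 0.0077] w 0.0228 g 50.3 F [-0.5 -0.1  5.8]
up t 19.73 p [0.4951 0.3374 0.1588] w 0.0228 g 49.4 F [-0.4 -0.1 -1.1]
```

View pics/g2.png

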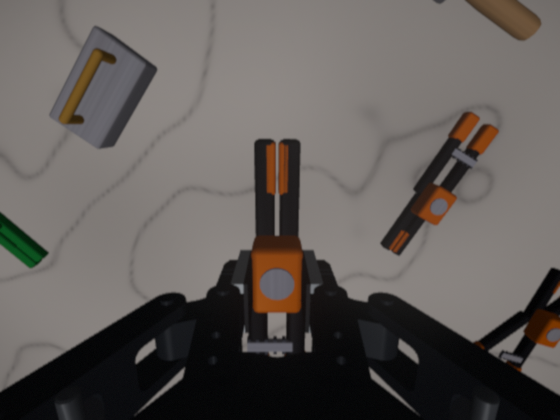

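A is held level by its housing at (276,275), and its jaws at (276,165) are still shut. Both views put the tray centre at about (0.4995, -0.315) with a yaw of about -4°. I'll place A and then look at the tray.

```bash
cat >> h.py <<'E'
def place(lx,ly,deg=-4,z=.0135):
    a=np.radians(-4);x=.4995+lx*np.cos(a)-ly*np.sin(a);y=-.315+lx*np.sin(a)+ly*np.cos(a)
    manip.move_to([x,y,.15],ori(deg)); manip.servo_line([x,y,.04],rate=.2); manip.servo_line([x,y,z],rate=.05);manip.hold(.15); stat("placed")
    manip.command_gripper(.05); manip.servo_line([x,y,.16],rate=.2); stat("away")
E
python3 - <<'E'
from h import *
place(.013,-.048)
c=wrist();orange(c,100)
cv2.imwrite("pics/p1.png",c["image"][:,:,::-1])
E
```

```text
placed t 23.81 p [ 0.5091 -0.3638  0.0134] w 0.023 g 49.5 F [ 0.1  0.7 -1. ]
away t 25.07 p [ 0.5085 -0.3633  0.159 ] w 0.05 g 0.0 F [ 0.  -0.7 -0.9]
[274. 146.] [  5  28 128] z33 [ 0.5598 -0.3659] z12 [ 0.5583 -0.3656]
[281. 146.] [  5  27 112] z33 [ 0.5596 -0.3718] z12 [ 0.5581 -0.372 ]
[277. 202.] [ 25  36 613] z33 [ 0.5086 -0.3651] z12 [ 0.5033 -0.3647]
[266. 267.] [ 12  22 241] z33 [ 0.4425 -0.3496] z12 [ 0.4321 -0.3481]
[288. 267.] [ 12  23 255] z33 [ 0.4406 -0.371 ] z12 [ 0.4301 -0.3711]
```

View pics/p1.png

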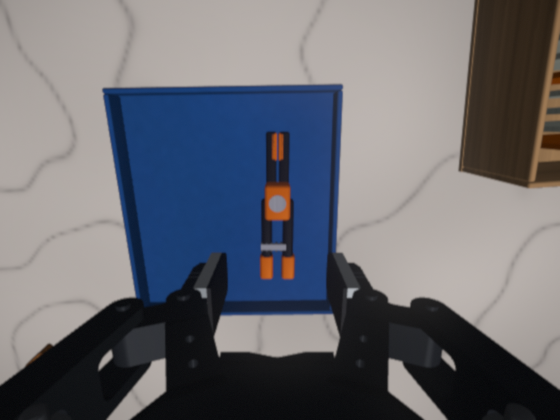

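A lies flat and shut in the tray (housing at (277,202)), parallel to the walls, with the left half free. Next is B.

```bash
python3 - <<'E'
from h import *
manip.command_gripper(.06)
grasp(.5552,.1962,-4,.0085)
if manip.get_width()>.015:
    manip.servo_line([.5552,.1962,.16],rate=.2)
    stat("up")
    if manip.get_width()>.015:
        place(-.013,.048,z=.0148)
c=wrist();orange(c,100)
cv2.imwrite("pics/p2.png",c["image"][:,:,::-1])
E
```

```text
down t 28.89 p [0.5557 0.1964 0.0091] w 0.0601 g 0.0 F [-0.4 -0.7 -0.2]
closed t 29.32 p [0.5556 0.1963 0.0092] w 0.0227 g 50.4 F [-0.4 -0.1  5.7]
up t 30.23 p [0.5543 0.1959 0.1589] w 0.023 g 49.7 F [-0.6 -0.6 -1.8]
placed t 33.43 p [ 0.4898 -0.2662  0.0146] w 0.0226 g 49.7 F [-0.8  0.1 -2. ]
away t 34.68 p [ 0.4892 -0.2658  0.1592] w 0.05 g 0.0 F [ 0.  -0.4 -0.5]
[264. 117.] [ 14  30 408] z33 [ 0.5666 -0.2619] z12 [ 0.5671 -0.2611]
[289. 117.] [ 14  31 387] z33 [ 0.5651 -0.2834] z12 [ 0.5656 -0.2842]
[381. 118.] [ 13  29 310] z33 [ 0.5584 -0.3633] z12 [ 0.5583 -0.3702]
[382. 174.] [ 28  38 650] z33 [ 0.509  -0.3652] z12 [ 0.5052 -0.3723]
[277. 201.] [ 25  36 609] z33 [ 0.4905 -0.2678] z12 [ 0.4853 -0.2674]
[  6. 225.] [ 22  35 306] z33 [ 0.4846 -0.0053] z12 [0.479  0.0149]
[274. 244.] [  5  22 101] z33 [ 0.4472 -0.2617] z12 [ 0.4387 -0.2609]
[357. 244.] [ 14  23 280] z33 [ 0.4412 -0.3433] z12 [ 0.4322 -0.3487]
[379. 244.] [ 14  23 274] z33 [ 0.4396 -0.3649] z12 [ 0.4305 -0.3719]
[ 55. 278.] [ 21  23 279] z33 [ 0.4251 -0.0366] z12 [ 0.415  -0.0188]
[  6. 277.] [ 13  20 242] z33 [0.4299 0.0127] z12 [0.4201 0.0342]
```

View pics/p2.png

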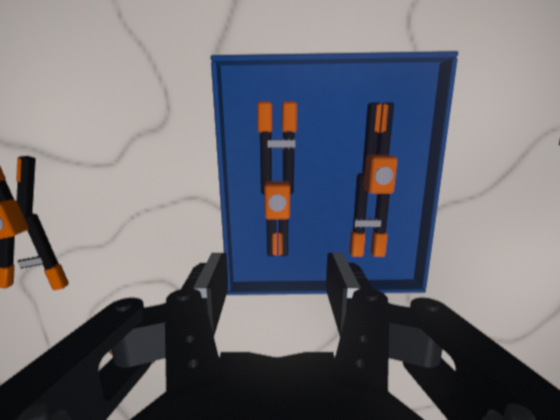

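Both shut clamps lie flat in the tray, with housings at (277,201) and (382,174), side by side and still shut. The open clamp (left edge, housing at (6,215)) is undisturbed, and the gripper is clear of everything.

```bash
python3 -c "
from rig import manip
print(manip.sign_off())"
```

```text
the job is handed in; nothing more can be done
None
```

The job is handed in at about 35 s of the 61 s allowed: the two shut clamps lie flat, side by side and still shut in the blue tray, and the open one was left untouched and still open.

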